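# Start the chip extraction at the carving bench

### The arm

A 6-joint arm with a two-finger parallel gripper is mounted at the origin on the work surface. World frame = base frame: x ahead of the robot, y to its left, z up, the work surface at z = 0. Lengths are in m, angles in rad, forces in N, time in s.
With the tool pointing down it reaches from about 0.4 to 0.825 m from the base axis. Payload 7 kg.
Tool frame: the origin (TCP) lies at the very end of the fingers, on their centre line; the grasp point (between the pads) lies 19 mm behind it (manip.tcp_to_grasp is the distance from the TCP to the grasp point, in m); x points along the fingers, z is the direction in which the jaws open and shut, and the axes are right-handed (so a half turn about x gives the same grasp; the last joint's range is limited). The gripper opens to 85 mm and grips with 20 to 120 N. Pads are 22 mm wide; open, the fingers measure 114 mm over their backs; the gripper's body (76 mm by 85 mm) begins 54 mm behind the grasp point. The pads swing forward as they close: fully open they stand 13 mm farther back than shut.
Start: joints at [1.444, 0.359, 0.012, 0, -1.224, -0.288], TCP at [0.272, 0.618, 0.231] pointing down, gripper open.
Joint ranges: [-3.07, 3.07], [-1.43, 2.12], [-1.02, 1.25], [-3.03, 1.67], [-3.05, -0], [-3.03, 3.03]. Speed limits (rad/s): [2.39, 2.39, 3.01, 3.14, 3.14, 3.14].

### API

Orientations are given as a unit quaternion [x, y, z, w].
In Python, from workcell import manip gives the robot as it stands. The module is installed in compiled form; this text tells all that it offers.
- The arm moves only by the tool servo_tool, never from a script. Its arguments are lists of equal length, an entry for each row: "linear": the shift along the tool's x, y, z in units of 30 mm (1.0 is 30 mm), a list of three; "dr": the turn, a rotation vector about the tool's x, y, z in units of 6 degrees (1.0 is 6 degrees), a list of three; "grip": the finger opening in mm, from 0 to 85.4. In form: {"linear": [[tx, ty, tz], ...], "dr": [[rx, ry, rz], ...], "grip": [grip, ...]}. A call has exactly 10 rows; each row is the pose to reach, as a shift and turn from the pose measured when the call began, along the tool's axes at that moment; what a row does not reach only later rows make up. A row lasts 1/10 s, in which the tool goes at most 50 mm and 8.59 degrees, less where a joint would pass 70% of its speed; a pose out of reach is approached as far as the arm can. A call with a gripper value outside its range is refused whole. The fingers move at their own pace and stop on an object; "grip_force" is the grip in N (left out, the last holds). Time passes only in rows, so rows that repeat a pose let the fingers close, or fill a call up. It gives the time, the measured TCP pose, the force and the opening at its end, in the units of the state.
- manip.get_state(): the state, without advancing time (a new reading comes with each control period).
- manip.read_camera(name): name is "side" or "top"; returns the picture (400x640x3 uint8, red, green, blue); there is no depth.
- manip.camera_params(name): a dict with "mtx" (3x3 intrinsics, pixels), "world_from_camera" (4x4, takes a point from camera to world coordinates). Camera axes: x right, y down, z forward; pixel columns grow to the right and rows downward; lengths in m; the calibration is good to about 2 mm. A picture is of the moment at which its call begins. camera_params takes no time and is no camera call.
- manip.job_done(): hands the job in, once; it reports no verdict.
The state is a dict: "t": time; "joints": joint angles; "qvel": joint speeds; "tau": joint torques, N m; "eef_pos": TCP position; "ee_rot": TCP orientation; "force": force on the tool from outside, world axes, zero at the start; "ft_torque": the same for the moment, N m; "gripper_width": finger opening in m.
Only numpy, scipy, OpenCV 4.12 (cv2) and the standard library are available. Lean on these libraries where they do the work, as an engineer would, in place of code of your own. Each camera call takes 0.05 s, during which the arm holds its last target.

### The job

Start the chip extraction at the carving bench: with closed fingertips, push the orange tab to the left, as seen from the robot, so that the steel shutter slides open and uncovers the dark round mouth of the grey inlet box, and only then press the green button on the white control box well down and let it come back up. Be gentle with both: push, do not grip them or lean on them. Do not press the black or red button, and leave the tools, the tin and the bowl where they lie.

Things in the scene. Friction and masses are not known exactly. Their poses are not given: they have to be found in the camera images.
- inlet: grey sheet-metal inlet box of the chip extraction, 130 (x) x 240 (y) x 60 mm high, fixed to the bench; origin under its centre, z up; its y axis points to the robot's left (+y), turned by up to 0.3 rad either way. The shutter opens along its +y axis, between two low rails (69 mm above the bench at their tops) that lie 100 mm apart. The mouth, 66 mm across, lies at x 0, y -50 mm on its top. A short pipe leaves its +x side.
- shutter (a joint): the steel shutter, a plate 90 x 90 x 4 mm whose top is 66 mm above the bench; reads how far it has slid in m along the inlet's +y: about 0 shut, 0.080 at the end stop. From 0.055 on the mouth counts as open. It stays where it is left and resists a slow push with about 2 N.
- tab (a point): centre of the top edge of the orange tab standing on the shutter, 102 mm above the bench. The tab is 66 mm wide (along the inlet's x), 10 mm thick (along the inlet's y) and stands 36 mm above the shutter plate; it moves with the shutter. Push it on its -y face (the inlet's y), above the plate. The point's axes are those of the inlet.
- console: white control box of the extraction, 110 (x) x 240 (y) x 60 mm high, fixed to the bench; origin under its centre. It is turned by up to 0.3 rad either way. Three buttons stand in a row along its y axis (roughly left to right), 70 mm apart, in varying order.
- green (a joint): push button, green cap 34 mm across, standing on the control box; reads how far it is pressed in m: 0 released, 0.010 fully down. Its spring pushes back with 2 N at first touch, about 4.5 N half-way and 7 N fully down. Starts the extraction; counts as pressed from 0.004 on.
- green_top (a point): centre of the top of the green button, 82 mm above the bench when released
- black (a joint): push button, black cap 34 mm across, standing on the control box; reads how far it is pressed in m: 0 released, 0.010 fully down. Its spring pushes back with 2 N at first touch, about 4.5 N half-way and 7 N fully down. Not to be pressed.
- black_top (a point): centre of the top of the black button, 82 mm above the bench when released
- red (a joint): push button, red cap 34 mm across, standing on the control box; reads how far it is pressed in m: 0 released, 0.010 fully down. Its spring pushes back with 2 N at first touch, about 4.5 N half-way and 7 N fully down. Not to be pressed.
- red_top (a point): centre of the top of the red button, 82 mm above the bench when released
- chisel: loose wood chisel lying on the bench between the two boxes, 215 mm long and 24 mm high; handle of medium brown wood along -x, steel blade along +x; origin on the bench at the ferrule, where handle and blade meet
- gouge: loose broad carving gouge lying on the left (+y) side of the bench, 215 mm long and 24 mm high, dark handle along -x; origin on the bench at the ferrule
- mallet: loose turned wooden mallet standing on its head on the right (-y) side of the bench, 96 mm across and 250 mm high; origin under its centre
- bowl: loose hand-carved bowl of brown wood behind the boxes, 110 mm across and 45 mm high; origin under its centre
- tin: loose round brass-coloured wax tin behind the boxes, 70 mm across and 55 mm high; origin under its centre
- brush: loose dusting brush lying behind the boxes, 200 mm long, dark handle; origin on the bench under its middle

How it is judged:
On the way, in this order (a step that is already met when the one before it is completed fails the run):
1. the shutter has been slid open by at least 55 mm, with the green button not pressed (value of joint shutter above 0.055 m and value of joint green below 0.002 m), for 0.1 s.
2. the green button is pressed at least 4 mm down by the fingers (value of joint green above 0.004 m and value of joint shutter above 0.055 m and contact force between the fingers and green above 0.5 N), for 0.05 s.
At the end, for the whole second after the job is handed in: the shutter is open by at least 55 mm, all three buttons are up again (less than 2 mm down), and each loose thing is within 15 mm of where it began (all of step 1 and value of joint each of black, red below 0.002 m and distance of each of chisel, gouge, mallet, bowl, tin, brush from where it was at the start of the episode below 0.015 m); the robot touches nothing.
It fails at once if the green button is pressed (over 2 mm) while the shutter is open by less than 55 mm (value of joint green above 0.002 m and value of joint shutter below 0.055 m).
It fails at once if the black or red button is pressed (over 2 mm) (value of joint any of black, red above 0.002 m).
It fails at once if the shutter or its tab is gripped or pushed with more than 25 N (contact force between the fingers and shutter above 25 N).
It fails at once if the green button is gripped or pressed with more than 25 N (contact force between the fingers and green above 25 N).
It fails at once if a tool, the tin or the bowl is moved by more than 15 mm or lifted (distance of any of chisel, gouge, mallet, bowl, tin, brush from where it was at the start of the episode above 0.015 m).
It also fails if it takes over 42 s, if anything falls off the work surface, if the arm or the gripper's body presses on something with over 40 N, if the wrist force passes 120 N, or if a joint passes its speed limit or range.

## Working session

There is one attempt and no reset: what is moved stays moved. The work goes in short steps, Python scripts to look and compute and a tool call to move; the robot and the scene stay as the last step left them, time stands still between calls to the robot, and variables do not carry over. Pictures are saved under pics/ and viewed, and the job is handed in when it is done.

Besides the shell and the picture viewer there is one more tool, called after ">>>" as name(argument=value, ...), one argument or row to a line, values as JSON. servo_tool: Moves the arm, as the interface text tells. Its arguments: {"type":"object","properties":{"linear":{"type":"array"},"dr":{"type":"array"},"grip":{"type":"array"},"grip_force":{"type":"number"}},"required":["linear","dr","grip"]}

```bash
mkdir -p pics
python3 - <<'E'
from workcell import manip
import cv2,numpy as np
for n in("side","top"):
    im=manip.read_camera(n); cv2.imwrite(f"pics/{n}0.png",im[:,:,::-1]); np.save(f"{n}0.npy",im)
    p=manip.camera_params(n); print(n,np.round(p["mtx"],1).tolist(),np.round(p["world_from_camera"],3).tolist())
print({k:np.round(v,3).tolist() for k,v in manip.get_state().items()})
E
```

```text
side [[475.0, 0.0, 313.5], [0.0, 475.0, 198.1], [0.0, 0.0, 1.0]] [[0.976, -0.163, 0.142, 0.368], [-0.216, -0.757, 0.617, -1.094], [0.007, -0.633, -0.774, 1.417], [0.0, 0.0, 0.0, 1.0]]
top [[418.1, 0.0, 318.8], [0.0, 418.1, 199.0], [0.0, 0.0, 1.0]] [[0.006, -0.997, 0.077, 0.499], [-1.0, -0.006, -0.003, -0.029], [0.003, -0.077, -0.997, 1.238], [0.0, 0.0, 0.0, 1.0]]
{'t': 0.1, 'joints': [1.444, 0.359, 0.011, -0.0, -1.224, -0.288], 'qvel': [0.001, -0.001, 0.003, 0.003, -0.001, -0.0], 'tau': [-0.001, -58.476, 29.411, 6.955, -0.003, 0.0], 'eef_pos': [0.272, 0.617, 0.23], 'ee_rot': [-0.592, -0.386, 0.593, -0.387], 'force': [-0.82, 0.171, -0.56], 'ft_torque': [0.017, -0.009, 0.016], 'gripper_width': 0.086}
```

View pics/top0.png

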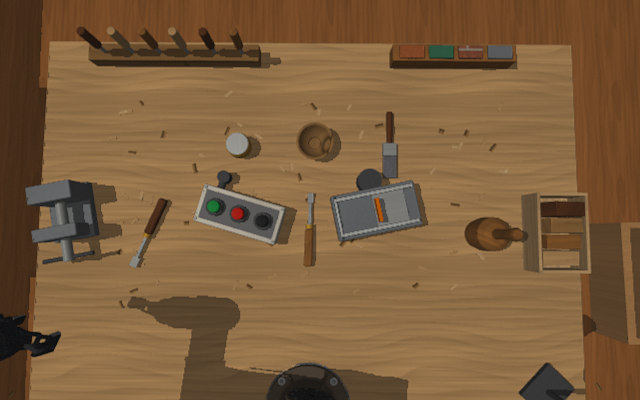

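View pics/side0.png

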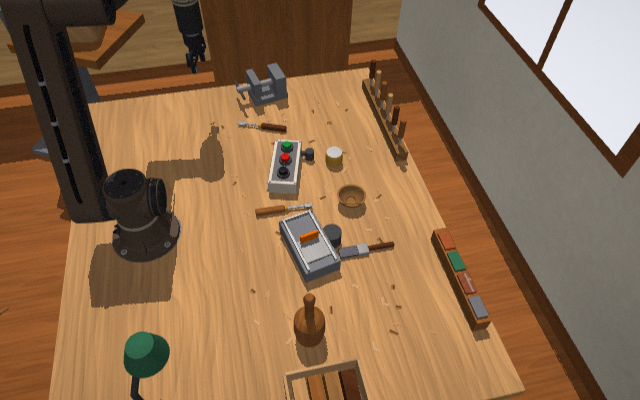

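The top view (+y is image left) shows the green button at about (215,206), red at (238,213) and black at (263,220). The orange tab is at about (380,209) on the inlet. The chisel, around (310,230), lies between the two boxes.

```bash
cat > h.py <<'E'
from workcell import manip
import cv2,numpy as np
def ray(n,uv):
    p=manip.camera_params(n);T=np.array(p["world_from_camera"]);K=np.array(p["mtx"])
    return T[:3,3],T[:3,:3]@np.linalg.solve(K,[uv[0],uv[1],1.])
def onz(n,uv,z):
    o,d=ray(n,uv);return o+d*(z-o[2])/d[2]
def tri(a,b):
    (o,d),(p,e)=ray("top",a),ray("side",b)
    s,t=np.linalg.lstsq(np.c_[d,-e],p-o,rcond=None)[0];return (o+s*d+p+t*e)/2,np.linalg.norm(o+s*d-p-t*e)
def mask(im,h0,h1,smin=150,vmin=80):
    h=cv2.cvtColor(im,cv2.COLOR_RGB2HSV);return cv2.inRange(h,(h0,smin,vmin),(h1,255,255))
def blobs(m,box):
    x0,y0,x1,y1=box;k=np.zeros_like(m);k[y0:y1,x0:x1]=m[y0:y1,x0:x1]
    return [c for c in cv2.findContours(k,cv2.RETR_EXTERNAL,cv2.CHAIN_APPROX_NONE)[0] if cv2.contourArea(c)>15]
E
python3 - <<'E'
from h import *
t=np.load("top0.npy");s=np.load("side0.npy")
def cen(c): m=cv2.moments(c);return m['m10']/m['m00'],m['m01']/m['m00']
R={}
for nm,h0,h1 in(("orange",5,20),("green",45,85),("red",0,4)):
    for n,im,box in(("top",t,(180,170,430,250)),("side",s,(260,130,350,290))):
        for c in blobs(mask(im,h0,h1,180 if nm=="orange" else 120,60 if nm!="orange" else 150),box):
            if cv2.contourArea(c)<25: continue
            print(nm,n,cv2.contourArea(c),np.round(cen(c),1),cv2.minAreaRect(c),np.round(onz(n,cen(c),.082 if nm!="orange" else .102),3)); R[nm,n]=cen(c)
for nm in("orange","green","red"):
    if (nm,"top") in R and (nm,"side") in R: print(nm,tri(R[nm,"top"],R[nm,"side"]))
for n,im,b in(("top",t,(180,160,440,260)),("side",s,(240,120,360,290))):
    x0,y0,x1,y1=b;c=im[y0:y1,x0:x1,::-1];f=3 if n=="top" else 4
    cv2.imwrite(f"pics/{n}0z.png",cv2.resize(c,None,fx=f,fy=f,interpolation=2)[:600])
E
```

```text
orange top 47.0 [378.9 209.1] ((378.82928466796875, 209.03659057617188), (22.768829345703125, 3.0032505989074707), 77.90524291992188) [ 0.56  -0.195  0.102]
orange side 27.5 [309.  233.4] ((308.70550537109375, 233.54794311523438), (2.457864284515381, 18.024335861206055), 69.44395446777344) [ 0.561 -0.194  0.102]
green top 98.0 [212.9 205.9] ((213.00001525878906, 206.00001525878906), (11.31370735168457, 11.31370735168457), 45.0) [0.568 0.261 0.082]
green side 37.5 [286.5 144.8] ((286.5, 145.0), (6.0, 7.0), 90.0) [0.567 0.26  0.082]
red top 110.0 [237.1 213.2] ((237.0, 213.0), (12.0, 12.0), 90.0) [0.548 0.194 0.082]
red side 47.5 [284.6 157. ] ((284.5, 157.0), (8.0, 7.0), 90.0) [0.547 0.195 0.082]
orange (array([ 0.56070905, -0.19507781,  0.10384428]), np.float64(0.0006917611716028319))
green (array([0.56741864, 0.26176145, 0.08009496]), np.float64(0.0007072258881868247))
red (array([0.54743076, 0.19366034, 0.083243  ]), np.float64(0.00043157559872638977))
```

View pics/top0z.png

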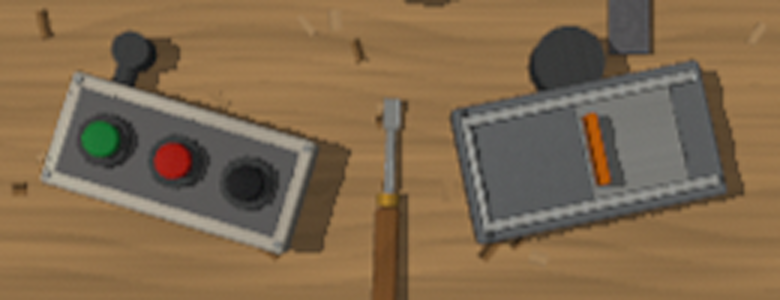

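View pics/side0z.png

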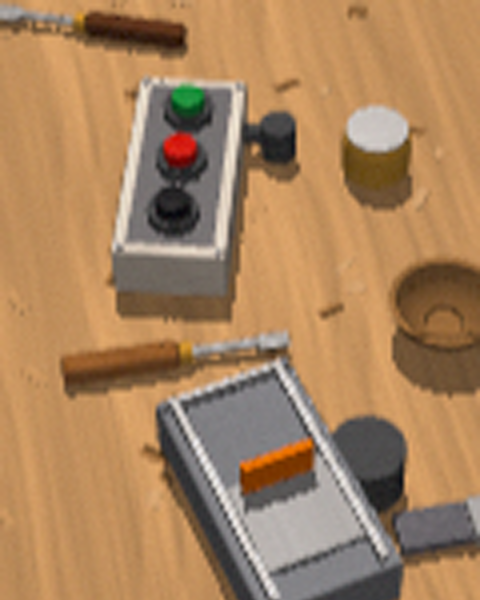

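```bash
cat >> h.py <<'E'
from scipy.spatial.transform import Rotation as Ro
def plan(p,y=None):
    s=manip.get_state();q=Ro.from_quat(s["ee_rot"]);M=q.as_matrix()
    print("t",round(s["t"],2),"pos",np.round(s["eef_pos"],4),"F",np.round(s["force"],2),"w",round(s["gripper_width"],4)); 
    print("lin units",np.round(M.T@(np.array(p)-s["eef_pos"])/.03,2))
    if y is not None:
        x=np.array([0,0,-1.]);y=np.array([y[0],y[1],0.]);y/=np.linalg.norm(y)
        for sg in(1,-1):
            W=np.c_[x,sg*y,np.cross(x,sg*y)]
            print("dr",sg,np.round(np.degrees((q.inv()*Ro.from_matrix(W)).as_rotvec())/6,2))
E
python3 - <<'E'
from h import *
t=np.load("top0.npy")
m=mask(t,5,20,180,150);c=blobs(m,(340,180,430,250))[0]
b=cv2.boxPoints(cv2.minAreaRect(c));w=np.array([onz("top",u,.102)[:2] for u in b]);print(w)
# rail/box edge corners from zoom (frame at 60 mm)
P=[onz("top",(180+u/3,160+v/3),.06)[:2] for u,v in((455,112),(695,64),(725,190),(482,242))];P=np.array(P);print(P)
for a,b in((P[0],P[1]),(P[3],P[2])): d=a-b;print("yaw",np.arctan2(-d[0],d[1]),np.linalg.norm(d))
for a,b in((P[0],P[3]),(P[1],P[2])): d=a-b;print("yawx",np.arctan2(d[1],d[0]),np.linalg.norm(d))
print("centre",P.mean(0))
yaw=.2;u=np.array([-np.sin(yaw),np.cos(yaw)]);tab=np.array([.5605,-.195])
a=tab-u*.05;print(a);plan([*a,.17],u);plan([*a,.17],[u[1],-u[0]])
print(Ro.from_quat(manip.get_state()["ee_rot"]).as_matrix().round(3))
# mallet base guess
print(onz("top",(478,236),0.05))
E
```

```text
[[ 0.59011869 -0.18486045]
 [ 0.5918897  -0.19287914]
 [ 0.53130648 -0.20553713]
 [ 0.52955105 -0.19754945]]
[[ 0.59524843 -0.06816332]
 [ 0.64219629 -0.29498098]
 [ 0.52337957 -0.32181136]
 [ 0.47347155 -0.09384016]]
yaw 0.20410282879121502 0.23162546404338655
yaw 0.21552229651841298 0.23337026368202038
yawx 0.20780763624276308 0.12445444482755443
yawx 0.22208829322704302 0.1218083850183447
centre [ 0.55857396 -0.19469895]
[ 0.57043347 -0.24400333]
t 0.1 pos [0.2719 0.6174 0.2304] F [-0.82  0.17 -0.56] w 0.0855
lin units [ 2.05 20.68 22.26]
dr 1 [-2.087e+01  1.000e-02  1.000e-02]
dr -1 [ 9.13  0.01 -0.01]
t 0.1 pos [0.2719 0.6174 0.2304] F [-0.82  0.17 -0.56] w 0.0855
lin units [ 2.05 20.68 22.26]
dr 1 [-5.87  0.01  0.  ]
dr -1 [ 2.413e+01  0.000e+00 -2.000e-02]
[[-0.     0.915 -0.403]
 [-0.001 -0.403 -0.915]
 [-1.     0.     0.001]]
[ 0.48870462 -0.48357216  0.05      ]
```

>>> servo_tool(
  linear=[
    [0, 0.5, 0.5],
    [0, 1.5, 1.6],
    [0, 2.5, 2.7],
    [0, 3.5, 3.8],
    [0, 4.6, 5.0],
    [0, 5.7, 6.2],
    [0, 6.8, 7.4],
    [0, 8.0, 8.6],
    [0, 9.2, 9.8],
    [0, 10.3, 11.1],
  ],
  dr=[
    [0.3, 0, 0],
    [0.8, 0, 0],
    [1.2, 0, 0],
    [1.7, 0, 0],
    [2.2, 0, 0],
    [2.7, 0, 0],
    [3.2, 0, 0],
    [3.7, 0, 0],
    [4.2, 0, 0],
    [4.6, 0, 0],
  ],
  grip=[0, 0, 0, 0, 0, 0, 0, 0, 0, 0],
)

```text
t: 1.1
eef_pos: [0.4199, 0.1889, 0.231]
ee_rot: [-0.667, -0.233, 0.668, -0.234]
force: [1.7, 1.4, -0.5]
gripper_width: -0.0001
```

```bash
cat > q.py <<'E'
from h import *
yaw=.205;u=np.array([-np.sin(yaw),np.cos(yaw)]);tab=np.array([.5605,-.195])
import sys
d,z=map(float,sys.argv[1:3]);plan([*(tab+u*d),z],-u)
E
python3 q.py -.05 .17
```

```text
t 1.1 pos [0.4199 0.1889 0.231 ] F [ 1.68  1.35 -0.51] w -0.0001
lin units [ 2.05 14.42  5.05]
dr 1 [ 4.46  0.01 -0.01]
dr -1 [-2.554e+01  1.000e-02  1.000e-02]
```

>>> servo_tool(
  linear=[
    [0, 1.4, 0.5],
    [0, 2.8, 1.0],
    [0, 4.2, 1.5],
    [0, 5.7, 2.0],
    [0, 7.2, 2.5],
    [0, 8.7, 3.0],
    [0, 10.2, 3.5],
    [0, 11.7, 4.1],
    [0.5, 13.2, 4.6],
    [1.0, 14.4, 5.05],
  ],
  dr=[
    [0.4, 0, 0],
    [0.9, 0, 0],
    [1.3, 0, 0],
    [1.8, 0, 0],
    [2.2, 0, 0],
    [2.7, 0, 0],
    [3.1, 0, 0],
    [3.6, 0, 0],
    [4.0, 0, 0],
    [4.45, 0, 0],
  ],
  grip=[0, 0, 0, 0, 0, 0, 0, 0, 0, 0],
)

```text
t: 2.1
eef_pos: [0.571, -0.2459, 0.2009]
ee_rot: [-0.703, -0.071, 0.703, -0.072]
force: [0.1, 0.5, 0.1]
gripper_width: 0.0001
```

```bash
python3 q.py -.05 .082
```

```text
t 2.1 pos [ 0.571  -0.2459  0.2009] F [0.09 0.52 0.11] w 0.0001
lin units [ 3.96 -0.07 -0.  ]
dr 1 [-0.01  0.   -0.01]
dr -1 [ 2.999e+01 -2.000e-02 -0.000e+00]
```

Now I'll go down behind the tab, aiming for a tip height of about 82 mm.

>>> servo_tool(
  linear=[
    [0.4, 0, 0],
    [0.9, 0, 0],
    [1.4, 0, 0],
    [1.9, 0, 0],
    [2.4, 0, 0],
    [2.9, 0, 0],
    [3.3, 0, 0],
    [3.6, 0, 0],
    [3.9, 0, 0],
    [3.95, 0, 0],
  ],
  dr=[
    [0, 0, 0],
    [0, 0, 0],
    [0, 0, 0],
    [0, 0, 0],
    [0, 0, 0],
    [0, 0, 0],
    [0, 0, 0],
    [0, 0, 0],
    [0, 0, 0],
    [0, 0, 0],
  ],
  grip=[0, 0, 0, 0, 0, 0, 0, 0, 0, 0],
)

```text
t: 3.1
eef_pos: [0.5705, -0.2459, 0.0813]
ee_rot: [-0.703, -0.072, 0.704, -0.072]
force: [-0.1, -0.2, -0.6]
gripper_width: 0.0001
```

```bash
python3 q.py .059 .082
python3 - <<'E'
from h import *
im=manip.read_camera("side");cv2.imwrite("pics/side1.png",cv2.resize(im[150:310,220:400,::-1],None,fx=3.5,fy=3.5))
E
```

```text
t 3.1 pos [ 0.5705 -0.2459  0.0813] F [-0.1  -0.18 -0.58] w 0.0001
lin units [-0.03 -3.7  -0.02]
dr 1 [-0.01  0.01 -0.01]
dr -1 [ 2.999e+01 -1.000e-02 -2.000e-02]
```

View pics/side1.png

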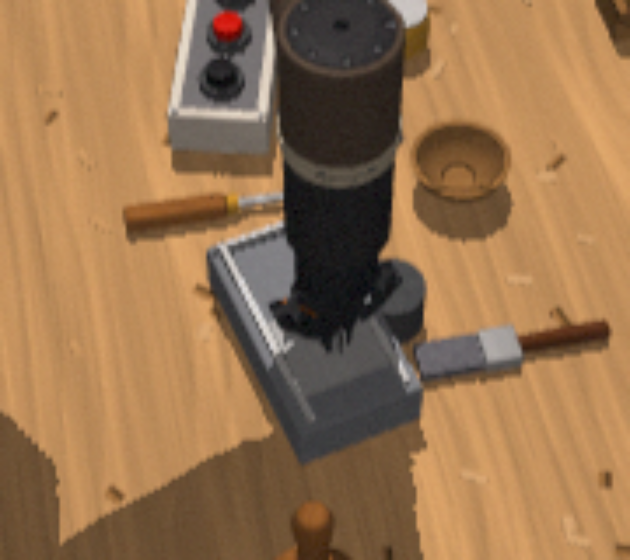

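The side view shows the closed fingers in front of the shutter on the tab's -y side, near (335,335), clear of everything. Contact should come after about 34 mm, so I'll push slowly.

>>> servo_tool(
  linear=[
    [0, -0.2, 0],
    [0, -0.4, 0],
    [0, -0.6, 0],
    [0, -0.75, 0],
    [0, -0.85, 0],
    [0, -0.95, 0],
    [0, -1.05, 0],
    [0, -1.15, 0],
    [0, -1.25, 0],
    [0, -1.35, 0],
  ],
  dr=[
    [0, 0, 0],
    [0, 0, 0],
    [0, 0, 0],
    [0, 0, 0],
    [0, 0, 0],
    [0, 0, 0],
    [0, 0, 0],
    [0, 0, 0],
    [0, 0, 0],
    [0, 0, 0],
  ],
  grip=[0, 0, 0, 0, 0, 0, 0, 0, 0, 0],
)

```text
t: 4.15
eef_pos: [0.5624, -0.2064, 0.0817]
ee_rot: [-0.703, -0.071, 0.704, -0.072]
force: [0.0, -1.4, -1.2]
gripper_width: -0.0004
```

```bash
python3 q.py .053 .082
```

```text
t 4.15 pos [ 0.5624 -0.2064  0.0817] F [ 0.03 -1.42 -1.16] w -0.0004
lin units [-0.01 -2.15 -0.01]
dr 1 [-0.01  0.01 -0.01]
dr -1 [ 2.999e+01 -2.000e-02 -2.000e-02]
```

The force reading is about 1.4 N, so contact is probably made. I'll keep pushing at about 30 mm/s.

>>> servo_tool(
  linear=[
    [0, -0.1, 0],
    [0, -0.2, 0],
    [0, -0.3, 0],
    [0, -0.4, 0],
    [0, -0.5, 0],
    [0, -0.6, 0],
    [0, -0.7, 0],
    [0, -0.8, 0],
    [0, -0.9, 0],
    [0, -1.0, 0],
  ],
  dr=[
    [0, 0, 0],
    [0, 0, 0],
    [0, 0, 0],
    [0, 0, 0],
    [0, 0, 0],
    [0, 0, 0],
    [0, 0, 0],
    [0, 0, 0],
    [0, 0, 0],
    [0, 0, 0],
  ],
  grip=[0, 0, 0, 0, 0, 0, 0, 0, 0, 0],
)

```text
t: 5.15
eef_pos: [0.5562, -0.1767, 0.0816]
ee_rot: [-0.703, -0.071, 0.704, -0.072]
force: [-1.3, -2.8, 0.0]
gripper_width: 0.0
```

>>> servo_tool(
  linear=[
    [0, -0.1, 0],
    [0, -0.2, 0],
    [0, -0.3, 0],
    [0, -0.4, 0],
    [0, -0.5, 0],
    [0, -0.6, 0],
    [0, -0.7, 0],
    [0, -0.8, 0],
    [0, -0.9, 0],
    [0, -1.0, 0],
  ],
  dr=[
    [0, 0, 0],
    [0, 0, 0],
    [0, 0, 0],
    [0, 0, 0],
    [0, 0, 0],
    [0, 0, 0],
    [0, 0, 0],
    [0, 0, 0],
    [0, 0, 0],
    [0, 0, 0],
  ],
  grip=[0, 0, 0, 0, 0, 0, 0, 0, 0, 0],
)

```text
t: 6.15
eef_pos: [0.55, -0.1471, 0.0816]
ee_rot: [-0.703, -0.071, 0.704, -0.072]
force: [-0.9, -2.3, 0.6]
gripper_width: 0.0002
```

```bash
python3 q.py .053 .082
```

```text
t 6.15 pos [ 0.55   -0.1471  0.0816] F [-0.92 -2.32  0.62] w 0.0002
lin units [-0.01 -0.13 -0.02]
dr 1 [-0.01  0.01 -0.01]
dr -1 [ 2.999e+01 -2.000e-02 -2.000e-02]
```

The push force is steady at about 2–3 N. The shutter should be about 65 mm open, so I'll push 4 mm more and then back off before lifting.

>>> servo_tool(
  linear=[
    [0, -0.05, 0],
    [0, -0.1, 0],
    [0, -0.15, 0],
    [0, -0.15, 0],
    [0, 0.1, 0],
    [0, 0.4, 0],
    [0, 0.7, 0],
    [-0.4, 0.8, 0],
    [-1.2, 0.8, 0],
    [-2.2, 0.8, 0],
  ],
  dr=[
    [0, 0, 0],
    [0, 0, 0],
    [0, 0, 0],
    [0, 0, 0],
    [0, 0, 0],
    [0, 0, 0],
    [0, 0, 0],
    [0, 0, 0],
    [0, 0, 0],
    [0, 0, 0],
  ],
  grip=[0, 0, 0, 0, 0, 0, 0, 0, 0, 0],
)

```text
t: 7.15
eef_pos: [0.5543, -0.1712, 0.1481]
ee_rot: [-0.702, -0.071, 0.705, -0.072]
force: [0.8, 0.6, -0.1]
gripper_width: 0.0003
```

Run:
```python
from h import *
plan([.5675,.2615,.15]);plan([.5675,.2615,.15],[.29,.957])
for n,b in(("top",(180,160,440,260)),("side",(240,120,400,290))):
    im=manip.read_camera(n);x0,y0,x1,y1=b;cv2.imwrite(f"pics/{n}2.png",cv2.resize(im[y0:y1,x0:x1,::-1],None,fx=3,fy=3))
    for c in blobs(mask(im,5,20,180,150),(340,180,430,250) if n=="top" else (285,180,350,290)):
        r=cv2.minAreaRect(c);print(n,r,onz(n,r[0],.102))
```

```text
t 7.15 pos [ 0.5543 -0.1712  0.1481] F [ 0.77  0.61 -0.13] w 0.0003
lin units [ -0.09 -14.04  -3.34]
t 7.15 pos [ 0.5543 -0.1712  0.1481] F [ 0.77  0.61 -0.13] w 0.0003
lin units [ -0.09 -14.04  -3.34]
dr 1 [-2.525e+01  2.000e-02  4.000e-02]
dr -1 [ 4.75  0.03 -0.02]
```

View pics/side2.png

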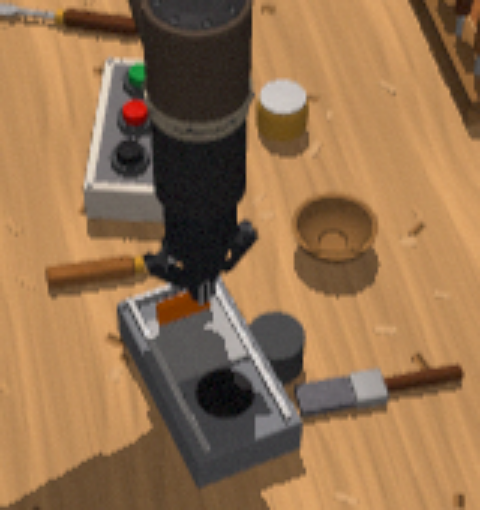

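View pics/top2.png

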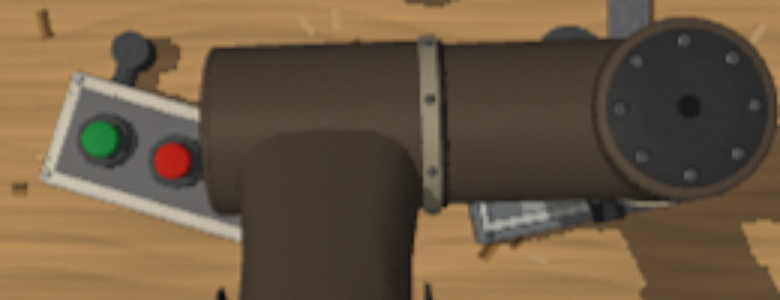

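The side view shows the dark mouth fully uncovered at about (225,392). The tab sits near the far end at about (180,305). Next I'll move over the green button at a safe height.

>>> servo_tool(
  linear=[
    [-0.8, -0.5, -0.1],
    [-1.5, -1.5, -0.4],
    [-1.5, -3.0, -0.7],
    [-1.5, -4.6, -1.1],
    [-1.5, -6.2, -1.5],
    [-1.5, -7.8, -1.9],
    [-1.5, -9.4, -2.2],
    [-1.5, -11.0, -2.6],
    [-1.5, -12.6, -3.0],
    [-1.5, -14.04, -3.34],
  ],
  dr=[
    [0.2, 0, 0],
    [0.6, 0, 0],
    [1.1, 0, 0],
    [1.6, 0, 0],
    [2.1, 0, 0],
    [2.7, 0, 0],
    [3.2, 0, 0],
    [3.7, 0, 0],
    [4.2, 0, 0],
    [4.75, 0, 0],
  ],
  grip=[0, 0, 0, 0, 0, 0, 0, 0, 0, 0],
)

```text
t: 8.25
eef_pos: [0.5701, 0.2637, 0.1974]
ee_rot: [0.702, -0.104, -0.697, -0.104]
force: [1.0, -0.2, -0.1]
gripper_width: -0.0002
```

Run:
```python
from h import *
plan([.5675,.2615,.082],[-.29,-.957])
for n,b in(("top",(180,160,440,260)),("side",(240,120,400,290))):
    im=manip.read_camera(n);x0,y0,x1,y1=b;cv2.imwrite(f"pics/{n}3.png",cv2.resize(im[y0:y1,x0:x1,::-1],None,fx=3,fy=3))
    for c in blobs(mask(im,5,20,180,130),(340,180,430,250) if n=="top" else (280,180,350,290)):
        r=cv2.minAreaRect(c);print(n,r,onz(n,r[0],.102))
```

```text
t 8.25 pos [0.5701 0.2637 0.1974] F [ 0.98 -0.16 -0.09] w -0.0002
lin units [3.85 0.09 0.09]
dr 1 [-0.01 -0.07  0.  ]
dr -1 [29.99  0.    0.11]
top ((354.2588195800781, 214.1647186279297), (22.777700424194336, 3.4708876609802246), 77.47119140625) [ 0.54629122 -0.12833412  0.102     ]
side ((300.5113220214844, 218.53167724609375), (2.825225591659546, 18.363964080810547), 70.34617614746094) [ 0.54584048 -0.12651551  0.102     ]
```

View pics/side3.png

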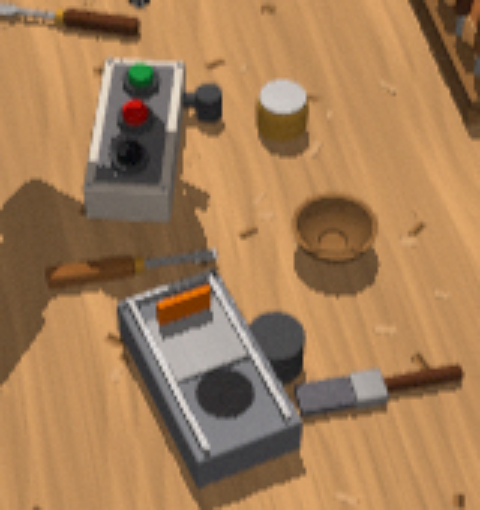

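View pics/top3.png

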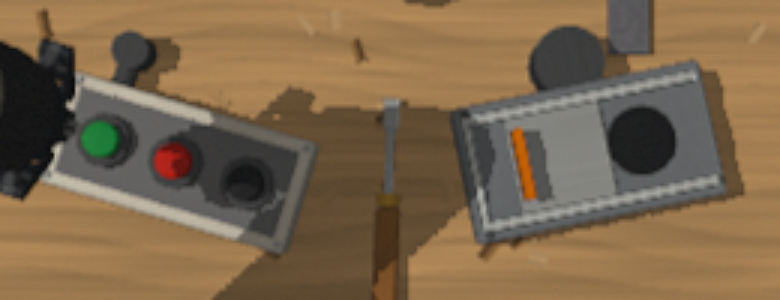

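The shutter is measured open by about 68 mm (0.0682 from the tab shift in the top view), and the mouth is fully exposed. All three buttons are visible and up. I'll descend onto green.

>>> servo_tool(
  linear=[
    [0.2, 0.09, 0.09],
    [0.6, 0.09, 0.09],
    [1.1, 0.09, 0.09],
    [1.6, 0.09, 0.09],
    [2.1, 0.09, 0.09],
    [2.5, 0.09, 0.09],
    [2.9, 0.09, 0.09],
    [3.2, 0.09, 0.09],
    [3.4, 0.09, 0.09],
    [3.5, 0.09, 0.09],
  ],
  dr=[
    [0, 0, 0],
    [0, 0, 0],
    [0, 0, 0],
    [0, 0, 0],
    [0, 0, 0],
    [0, 0, 0],
    [0, 0, 0],
    [0, 0, 0],
    [0, 0, 0],
    [0, 0, 0],
  ],
  grip=[0, 0, 0, 0, 0, 0, 0, 0, 0, 0],
)

```text
t: 9.35
eef_pos: [0.5677, 0.2639, 0.091]
ee_rot: [0.702, -0.103, -0.697, -0.102]
force: [0.7, -0.1, 0.4]
gripper_width: 0.0
```

Run:
```python
from h import *
plan([.5675,.2615,.082],[-.29,-.957])
for n,b in(("side",(240,80,400,210)),):
    im=manip.read_camera(n);x0,y0,x1,y1=b;cv2.imwrite(f"pics/{n}4.png",cv2.resize(im[y0:y1,x0:x1,::-1],None,fx=4,fy=4))
```

```text
t 9.35 pos [0.5677 0.2639 0.091 ] F [ 0.73 -0.13  0.36] w 0.0
lin units [ 0.3   0.08 -0.02]
dr 1 [ 0.03 -0.07 -0.  ]
dr -1 [-2.997e+01  1.000e-02 -1.000e-01]
```

View pics/side4.png

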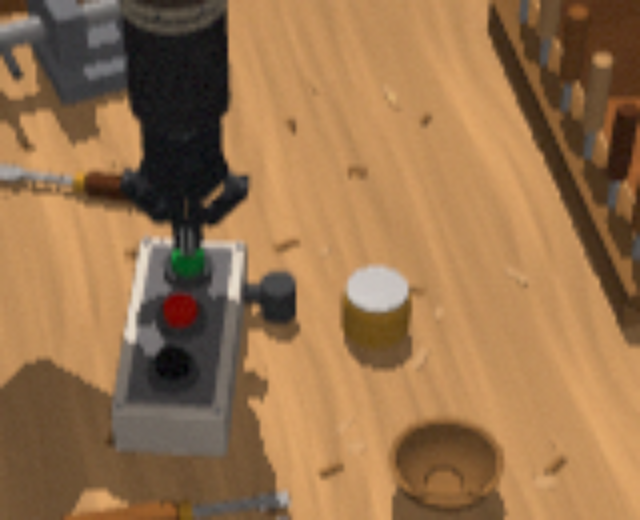

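The fingertips are directly above the green cap at (188,250), clear of red. I'll press slowly to about 7 mm.

>>> servo_tool(
  linear=[
    [0.1, 0.05, 0],
    [0.2, 0.08, 0],
    [0.27, 0.08, 0],
    [0.33, 0.08, 0],
    [0.38, 0.08, 0],
    [0.43, 0.08, 0],
    [0.48, 0.08, 0],
    [0.53, 0.08, 0],
    [0.53, 0.08, 0],
    [0.53, 0.08, 0],
  ],
  dr=[
    [0, 0, 0],
    [0, 0, 0],
    [0, 0, 0],
    [0, 0, 0],
    [0, 0, 0],
    [0, 0, 0],
    [0, 0, 0],
    [0, 0, 0],
    [0, 0, 0],
    [0, 0, 0],
  ],
  grip=[0, 0, 0, 0, 0, 0, 0, 0, 0, 0],
)

```text
t: 10.4
eef_pos: [0.5673, 0.2619, 0.0761]
ee_rot: [0.702, -0.103, -0.697, -0.102]
force: [-3.9, 0.2, 9.5]
gripper_width: 0.0002
```

Run:
```python
from h import *
for n,b in(("side",(260,120,310,175)),):
    im=manip.read_camera(n);x0,y0,x1,y1=b;cv2.imwrite(f"pics/{n}5.png",cv2.resize(im[y0:y1,x0:x1,::-1],None,fx=10,fy=10,interpolation=0))
s=manip.get_state();print(s["eef_pos"],s["force"],s["ft_torque"])
```

```text
[0.56731292 0.26193356 0.07609638] [-3.68513555  0.82290504 10.09838908] [0.18637859 1.28337694 0.00945711]
```

View pics/side5.png

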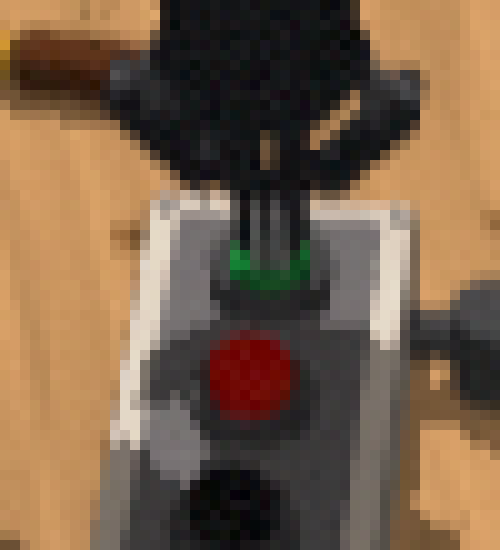

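The image shows the cap pushed down with the fingertips centred on it. The force is about 10 N, more than the spring alone should give. I'll press about 1 mm further to be sure of the depth, staying below 25 N.

>>> servo_tool(
  linear=[
    [0.04, 0, 0],
    [0.05, 0, 0],
    [0.06, 0, 0],
    [0.07, 0, 0],
    [0.07, 0, 0],
    [0.07, 0, 0],
    [0.07, 0, 0],
    [0.07, 0, 0],
    [0.07, 0, 0],
    [0.07, 0, 0],
  ],
  dr=[
    [0, 0, 0],
    [0, 0, 0],
    [0, 0, 0],
    [0, 0, 0],
    [0, 0, 0],
    [0, 0, 0],
    [0, 0, 0],
    [0, 0, 0],
    [0, 0, 0],
    [0, 0, 0],
  ],
  grip=[0, 0, 0, 0, 0, 0, 0, 0, 0, 0],
)

```text
t: 11.45
eef_pos: [0.5674, 0.2619, 0.076]
ee_rot: [0.703, -0.102, -0.697, -0.102]
force: [-6.4, -1.4, 18.0]
gripper_width: -0.0002
```

The depth did not change while the force rose to 18 N, so the cap is at a stop. I'll lift slowly and read force against height, to confirm which stop it is.

>>> servo_tool(
  linear=[
    [0.02, 0, 0],
    [0, 0, 0],
    [-0.04, 0, 0],
    [-0.07, 0, 0],
    [-0.07, 0, 0],
    [-0.07, 0, 0],
    [-0.07, 0, 0],
    [-0.07, 0, 0],
    [-0.07, 0, 0],
    [-0.07, 0, 0],
  ],
  dr=[
    [0, 0, 0],
    [0, 0, 0],
    [0, 0, 0],
    [0, 0, 0],
    [0, 0, 0],
    [0, 0, 0],
    [0, 0, 0],
    [0, 0, 0],
    [0, 0, 0],
    [0, 0, 0],
  ],
  grip=[0, 0, 0, 0, 0, 0, 0, 0, 0, 0],
)

```text
t: 12.45
eef_pos: [0.5673, 0.262, 0.0784]
ee_rot: [0.703, -0.102, -0.697, -0.102]
force: [-1.5, 1.2, 5.1]
gripper_width: 0.0003
```

>>> servo_tool(
  linear=[
    [-0.02, 0, 0],
    [-0.04, 0, 0],
    [-0.06, 0, 0],
    [-0.07, 0, 0],
    [-0.07, 0, 0],
    [-0.07, 0, 0],
    [-0.07, 0, 0],
    [-0.07, 0, 0],
    [-0.07, 0, 0],
    [-0.07, 0, 0],
  ],
  dr=[
    [0, 0, 0],
    [0, 0, 0],
    [0, 0, 0],
    [0, 0, 0],
    [0, 0, 0],
    [0, 0, 0],
    [0, 0, 0],
    [0, 0, 0],
    [0, 0, 0],
    [0, 0, 0],
  ],
  grip=[0, 0, 0, 0, 0, 0, 0, 0, 0, 0],
)

```text
t: 13.45
eef_pos: [0.5673, 0.2619, 0.0805]
ee_rot: [0.703, -0.102, -0.697, -0.102]
force: [-2.4, 1.2, 4.9]
gripper_width: 0.0
```

>>> servo_tool(
  linear=[
    [-0.02, 0, 0],
    [-0.04, 0, 0],
    [-0.06, 0, 0],
    [-0.07, 0, 0],
    [-0.07, 0, 0],
    [-0.07, 0, 0],
    [-0.07, 0, 0],
    [-0.07, 0, 0],
    [-0.07, 0, 0],
    [-0.07, 0, 0],
  ],
  dr=[
    [0, 0, 0],
    [0, 0, 0],
    [0, 0, 0],
    [0, 0, 0],
    [0, 0, 0],
    [0, 0, 0],
    [0, 0, 0],
    [0, 0, 0],
    [0, 0, 0],
    [0, 0, 0],
  ],
  grip=[0, 0, 0, 0, 0, 0, 0, 0, 0, 0],
)

```text
t: 14.45
eef_pos: [0.5673, 0.262, 0.0826]
ee_rot: [0.703, -0.102, -0.697, -0.102]
force: [-1.2, 0.3, 2.9]
gripper_width: -0.0002
```

>>> servo_tool(
  linear=[
    [-0.02, 0, 0],
    [-0.04, 0, 0],
    [-0.06, 0, 0],
    [-0.08, 0, 0],
    [-0.1, 0, 0],
    [-0.12, 0, 0],
    [-0.13, 0, 0],
    [-0.13, 0, 0],
    [-0.13, 0, 0],
    [-0.13, 0, 0],
  ],
  dr=[
    [0, 0, 0],
    [0, 0, 0],
    [0, 0, 0],
    [0, 0, 0],
    [0, 0, 0],
    [0, 0, 0],
    [0, 0, 0],
    [0, 0, 0],
    [0, 0, 0],
    [0, 0, 0],
  ],
  grip=[0, 0, 0, 0, 0, 0, 0, 0, 0, 0],
)

```text
t: 15.45
eef_pos: [0.567, 0.2618, 0.0862]
ee_rot: [0.703, -0.103, -0.697, -0.102]
force: [0.2, 0.3, -0.3]
gripper_width: 0.0
```

The force was still 2.9 N at a height of 82.6 mm and zero at 86.2 mm. With the stop at 76.0 mm, the travel was roughly 9 mm, well past 4 mm. Now I'll lift clear.

>>> servo_tool(
  linear=[
    [-0.3, 0, 0],
    [-1.0, 0, 0],
    [-2.0, 0, 0],
    [-3.2, 0, 0],
    [-4.4, -0.5, 0],
    [-5.0, -1.3, 0],
    [-5.0, -2.2, 0],
    [-5.0, -3.1, 0],
    [-5.0, -3.8, 0],
    [-5.0, -4.0, 0],
  ],
  dr=[
    [0, 0, 0],
    [0, 0, 0],
    [0, 0, 0],
    [0, 0, 0],
    [0, 0, 0],
    [0, 0, 0],
    [0, 0, 0],
    [0, 0, 0],
    [0, 0, 0],
    [0, 0, 0],
  ],
  grip=[0, 0, 0, 0, 0, 0, 0, 0, 0, 0],
)

```text
t: 16.45
eef_pos: [0.6004, 0.3787, 0.2362]
ee_rot: [0.703, -0.102, -0.697, -0.102]
force: [-1.1, -0.4, 0.1]
gripper_width: -0.0
```

Run:
```python
from h import *
for n in("top","side"):
    im=manip.read_camera(n);cv2.imwrite(f"pics/{n}6.png",im[:,:,::-1])
    for c in blobs(mask(im,5,20,180,130),(340,180,430,250) if n=="top" else (280,180,350,290)):
        r=cv2.minAreaRect(c);print(n,r[0],onz(n,r[0],.102))
    for nm,a,b in(("g",45,85),("r",0,4)):
        for c in blobs(mask(im,a,b,120,60),(180,170,430,250) if n=="top" else (260,130,350,290)): m=cv2.moments(c);print(n,nm,m['m00'],m['m10']/m['m00'],m['m01']/m['m00'])
s=manip.get_state();print(s["t"],s["eef_pos"],s["force"],s["qvel"].round(3) if hasattr(s["qvel"],'round') else s["qvel"])
```

```text
top (354.248779296875, 214.16094970703125) [ 0.5463013  -0.12830683  0.102     ]
top g 83.5 212.94211576846305 205.92415169660677
top r 106.0 237.05974842767296 213.29716981132074
side (301.0000305175781, 218.50001525878906) [ 0.54751674 -0.12673769  0.102     ]
side g 37.0 286.5 144.8198198198198
side r 47.0 284.4468085106383 156.9078014184397
16.55 [0.60010143 0.37752647 0.23605796] [ 0.17171935 -0.03519229 -0.45535185] [-0.013 -0.022 -0.025  0.001  0.001  0.004]
```

View pics/top6.png

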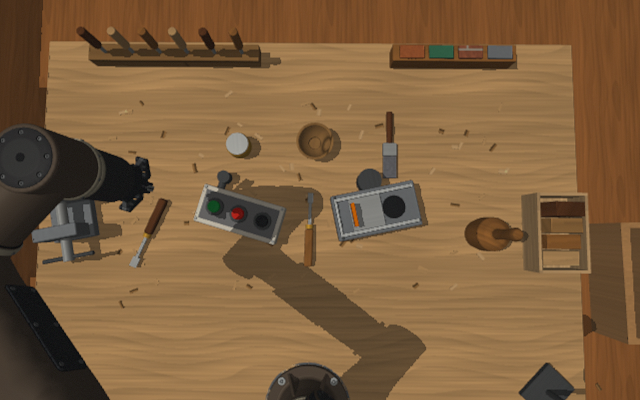

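View pics/side6.png

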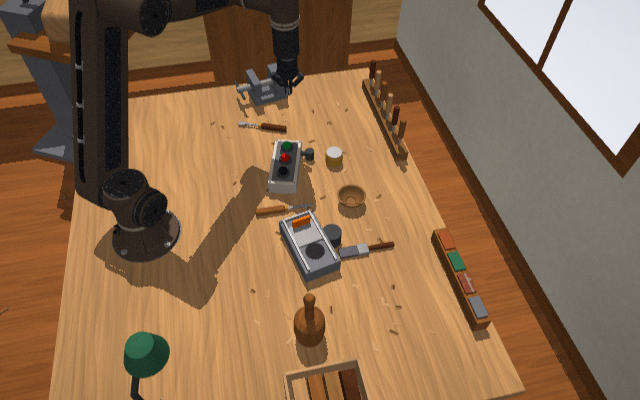

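The mouth is open in both views: (395,207) in the top view and (316,250) in the side view. The green and red caps are back within about 0.2 px of their starting pixels, the loose things look unmoved, and the arm is clear. I'm handing in.

```bash
python3 -c "
from workcell import manip
print(manip.job_done())"
```

```text
the job is handed in; nothing more can be done
None
```

I pushed the shutter open with closed fingertips, then pressed the green button down to its stop, let it come back up, and handed the job in at about 16.6 s.

- **Shutter:** The push took about 2–3 N. The tab moved about 68 mm in the top view, and both pictures show the mouth fully uncovered. It had not moved back after the button press.
- **Green button:** It was pressed after the shutter was measured open. The first press read about 10 N, more than the spring alone should give, so I pressed about 1 mm further to check. The height stayed at 76 mm and the force rose to 18 N, so the button was already at its stop. That was a firmer press than needed, but under the 25 N limit.
- **Travel check:** On the way up, the force was 2.9 N at 82.6 mm and gone by 86.2 mm. That makes the travel roughly 9 mm, and the reading disagrees by about 3 mm with the 82 mm given for the cap top. I did not find the cause.
- **At the end:** Green and red were back at their starting pixels. I checked black and the loose things only by eye, and they looked unmoved. The arm was clear of everything, with a force reading near zero.

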